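Hang the bottle shelf on the slotted dispensary rack

TASK

Hang the loose bottle shelf on the slotted rack: put its two back hooks through the two slots and lower it until it hangs by itself on the two spring catches, then let go of it. Now, without gripping it, push it straight down from above on the ledge along its back until both catches snap out over its side lugs and the shelf is locked fully home. Do not shift the two white jars, the black-capped bottle or the mortar standing around it.

Things in the scene. Friction and masses are not known exactly. Their poses are not given: they have to be found in the camera images.
- shelf_grip (a point): Grip point of the loose shelf: in the mid-plane of its upright grey carrying fin (12 mm thick in y, 64 mm long: from 41 mm behind to 23 mm ahead of here in shelf x), 75 mm above the shelf's underside, 20 mm below the fin's top, over the centre of mass. To be gripped from above, fingers closing along shelf y. Same axes as the shelf.
- shelf_ledge (a point): Middle of the top of the level ledge along the shelf's back plate, 26 mm deep (x), 150 mm wide (y): the place to push down on. 42 mm along shelf +x from the grip point and 10 mm above it, 13 mm before the rear face, 19 mm above shelf_back. Pushing on the fin instead takes twice the force.
- shelf_back (a point): On the rear face of the shelf's back plate, mid-width, level with the undersides of the two hook necks: 66 mm above the shelf's underside, 55 mm along shelf +x from the grip point and 9 mm below it. Same axes as the shelf. It meets rack_seat when the shelf is fully home.
- shelf_hook_left (a point): Root of the left hook (shelf y = +45 mm; the right one is at -45), on the rear face at the neck's underside. Each hook is 10 mm wide: a neck 8 mm high sticks out 13 mm to +x and ends in a downturned finger reaching 30 mm below here; the gap between rear face and finger is 5.5 to 7.5 mm. It goes over the rack's 4 mm plate.
- shelf: Loose bottle shelf: bare aluminium tray, 100 mm deep (x), 150 mm wide (y), 0.4 to 0.5 kg, rims 22 mm high, back plate 85 mm high at +x, standing on its underside. Origin: centre of the underside, 75 mm below the grip point and 5 mm to +x of it. +x points to the back plate and hooks, +z up. Round side lugs 12 mm across, 46 mm up, reach to y = +87 and -87 mm at the back.
- rack: Slotted steel rack fixed to the counter: grey foot 130 x 250 x 10 mm, two posts 30 mm wide, 190 mm high, centred at y = +45 and -45 mm, 60 mm of open space between them, front plates 4 mm thick. Origin on the counter, midway, in the plane of the front face. +x points into the rack, away from the side where the shelf hangs; +z up.
- rack_seat (a point): Seat point: on the rack's front face, midway between the posts, level with the bottoms of both slots, 126 mm above the counter; rack axes. The shelf's hooks go in level along +x, square to the rack, while shelf_back is 31 to 44 mm above here; then, rear face against the front face, the shelf is lowered.
- slot_left (a point): Bottom of the left slot (rack y = +45 mm; the right one is at -45), on the front face. Each slot goes right through the post's plate, 17 mm wide and 54 mm high, from here upward. Steel is smooth (friction about 0.2).
- catch_left (a joint): Left (+y) spring catch of the rack: dark steel wedge sticking in to 81 mm from the middle out of a grey housing (98 to 120 mm), 114 to 126 mm above the counter. 0 = sprung out, its rest; up to 0.012 m = pushed outward by the shelf's lug. Back at 0 once the lug has passed below it.
- catch_right (a joint): Right (-y) spring catch, mirror image of the left. The two hold the released shelf with shelf_back about 20 mm above rack_seat, hooks engaged by 10 mm and its front drooping by about 0.1 rad; a push of 10 to 15 N on the ledge takes it down the last 20 mm, where it stops hard (front drooping 0.05 rad).
- amber_bottle2: Bystander: small amber bottle, 48 mm across, 100 mm high, black cap; origin at the centre of its underside.
- jar: Bystander: white plastic jar, 60 mm across, 60 mm high; origin at the centre of its underside.
- jar3: Bystander: white plastic jar, 64 mm across, 75 mm high; origin at the centre of its underside.
- mortar: Bystander: white ceramic mortar bowl, 100 mm across, 65 mm high; origin at the centre of its underside.
Not all that is in view belongs to the job. There is more than one size of the shelf; the one meant has the size given above.

How it is judged:
By the outcome, as a careful person would: the job done as asked, in the order asked, and still so for the second after the job is handed in, with the robot touching nothing.
It also fails if it takes over 51 s, if anything falls off the work surface, if the arm or the gripper's body presses on something with over 40 N, if the wrist force passes 120 N, or if a joint passes its speed limit or range.

ROBOT

A 6-joint arm with a two-finger parallel gripper is mounted at the origin on the work surface. World frame = base frame: x ahead of the robot, y to its left, z up, the work surface at z = 0. Lengths are in m, angles in degrees, forces in N, time in s.
With the tool pointing down it reaches from about 0.25 to 0.725 m from the base axis. Payload 9.7 kg.
Tool frame: the origin (TCP) lies between the finger pads; the fingertips stand 19 mm ahead of it and the grasp point (between the pads) is the TCP; z points along the fingers, y is the line along which they close (so a half turn about z gives the same grasp; the last joint's range is limited). The gripper opens to 85 mm and grips with 20 to 120 N. Pads are 22 mm wide; open, the fingers measure 114 mm over their backs; the gripper's body (76 mm by 85 mm) begins 54 mm behind the grasp point. The pads swing forward as they close: fully open they stand 13 mm farther back than shut.
Start: joints at [75.63, 4.979, 10.078, 95.1, 0, 90], TCP at [0.136, 0.533, 0.25] pointing down, gripper open.
Joint ranges: [-179.16, 179.16], [-48.56, 103.87], [-65.8, 70.77], [-126.05, 130.52], [-82.76, 87.17], [-180, 180]. Speed limits (degrees/s): [127.2, 127.2, 147.25, 180, 180, 180].

INTERFACE

Orientations are given as [roll, pitch, yaw] about the fixed x, y, z axes, in that order (R = Rz(yaw) Ry(pitch) Rx(roll)).
In Python, from workcell import telemetry, camera, calibration, workorder gives the robot as it stands.
- The arm moves only by the tool play_rows, never from a script. Its argument "increments" is a list of rows, each a list of 3 entries, a list of its own where there are three numbers: the shift along the tool's x, y, z in mm, then the turn, a rotation vector about the tool's x, y, z in degrees, then the closure, from 0 (fully open) to 1 (shut). In form: [[[x, y, z], [ax, ay, az], jaw], ...]. A call has 1 to 20 rows; each row is the pose to reach, as a shift and turn from the pose commanded when the call began, along the tool's axes at that moment; what a row does not reach only later rows make up. A row lasts 1/10 s, in which the tool goes at most 50 mm and 8.59 degrees, less where a joint would pass 70% of its speed; a pose out of reach is approached as far as the arm can. A call with a gripper value outside its range is refused whole. The fingers move at their own pace and stop on an object; "grip_force" is the grip in N (left out, the last holds). Time passes only in rows, so rows that repeat a pose let the fingers close. It gives the time, the measured TCP pose, the force, the opening and the grip force at its end, in the units of the state.
- telemetry.get_obs(): the state, without advancing time (a new reading comes with each control period).
- camera(name): name is "side" or "top" or "wrist"; returns (picture, depth): 400x640x3 uint8, red, green, blue; 400x640 float32, m along the optical axis (not along the pixel's ray), 0 where there is no reading.
- calibration(name): a dict with "vertical_fov" (degrees; the focal length in pixels is half the picture's height over the tangent of half this angle, whatever the lens; pixels are square), "cx", "cy" (the principal point, pixels), "k1" (the pictures are not rectified: a ray, as slopes to the right and down, at radius r is drawn at 1 + k1 r^2 times it, then the intrinsics apply), "rvec" (rotation vector, rad) and "tvec" (3), from world to camera coordinates, as OpenCV has them; the wrist camera has in their place "hand_eye" (4x4, takes a point from camera to tool coordinates, whose origin is the TCP and whose axes are the flange's). Camera axes: x right, y down, z forward; pixel columns grow to the right and rows downward; lengths in m; the calibration is good to about 2 mm. A picture is of the moment at which its call begins: read the wrist's pose just before it. calibration takes no time and is no camera call.
- workorder.job_done(): hands the job in; it is judged then, once.
The state is a dict: "time": time; "q": joint angles; "qd": joint speeds; "joint_efforts": joint torques, N m; "ee_pos": TCP position; "tcp_rot": TCP orientation; "wrist_force": force on the tool from outside, world axes, zero at the start; "torque": the same for the moment, N m; "opening": finger opening in m; "grasp_force": force on a finger pad.
Only numpy, scipy, OpenCV 4.12 (cv2) and the standard library are available. Lean on these libraries where they do the work, as an engineer would, in place of code of your own. Each camera call takes 0.05 s, during which the arm holds its last target. There are 200 camera calls.

## Working session

There is one attempt and no reset: what is moved stays moved. The work goes in short steps, Python scripts to look and compute and a tool call to move; the robot and the scene stay as the last step left them, time stands still between calls to the robot, and variables do not carry over. Pictures are saved under pics/ and viewed, at most 10 in all, crops included, and the job is handed in when it is done.

Besides the shell and the picture viewer there is one more tool, called after "Call:" in YAML: its name, and indented under it one key for each argument. play_rows: Moves the arm, as the interface text tells. Its arguments: {"type":"object","properties":{"increments":{"type":"array"},"grip_force":{"type":"number"}},"required":["increments"]}

```bash
mkdir -p pics; cat > h.py <<'E'
import numpy as np, cv2, pickle
from workcell import telemetry, camera, calibration, workorder
from scipy.spatial.transform import Rotation as R
def cam(name):
    o=telemetry.get_obs(); im,d=camera(name); c=calibration(name)
    f=200/np.tan(np.radians(c["vertical_fov"])/2)
    if name=="wrist":
        T=np.eye(4);T[:3,:3]=R.from_euler('xyz',o["tcp_rot"],degrees=True).as_matrix();T[:3,3]=o["ee_pos"]
        M=T@np.array(c["hand_eye"])
    else:
        W=np.eye(4);W[:3,:3]=cv2.Rodrigues(np.array(c["rvec"],float))[0];W[:3,3]=np.ravel(c["tvec"]);M=np.linalg.inv(W)
    return im,d,(f,c["cx"],c["cy"],c["k1"],M)
def slopes(uv,P):
    f,cx,cy,k,M=P; d=(np.asarray(uv,float)-[cx,cy])/f; s=d.copy()
    for _ in range(20): s=d/(1+k*(s**2).sum(-1,keepdims=True))
    return s
def onplane(uv,z,P):
    s=slopes(np.atleast_2d(uv),P);M=P[4]
    r=np.c_[s,np.ones(len(s))]@M[:3,:3].T; o=M[:3,3]
    return o+r*((z-o[2])/r[:,2])[:,None]
def cloud(d,P):
    v,u=np.mgrid[:400,:640]; s=slopes(np.stack([u,v],-1).reshape(-1,2),P)
    X=np.c_[s,np.ones(len(s))]*d.reshape(-1,1)
    return (X@P[4][:3,:3].T+P[4][:3,3]).reshape(400,640,3)
E
python3 - <<'E'
from h import *
print(telemetry.get_obs())
for n in ("top","side","wrist"):
    im,d,P=cam(n); cv2.imwrite(f"pics/{n}0.png",im[...,::-1]); pickle.dump((im,d,P),open(n+"0.pkl","wb"))
    print(n,P[4].round(3).tolist(), (d>0).mean())
E
```

```text
{'time': 0.0, 'q': array([ 7.56296175e+01,  5.01214768e+00,  1.00313906e+01,  9.50973219e+01,
       -3.83965709e-05,  9.00011310e+01]), 'qd': array([ 0.05853835, -0.1592801 , -0.03107665, -0.04611437, -0.0683835 ,
        0.11078548]), 'joint_efforts': array([ 7.97945067e-04, -5.20386171e+01,  4.64802861e+01,  1.65041786e-02,
        7.46552610e-05, -8.21788632e-06]), 'ee_pos': array([0.13645357, 0.53259363, 0.24954554]), 'tcp_rot': array([-1.79921921e+02,  3.99377915e-05,  1.65628487e+02]), 'wrist_force': array([ 0.12141895, -0.33785022, -0.05636843]), 'torque': array([-0.03051978,  0.01941687,  0.0001927 ]), 'grasp_force': 0.0, 'opening': 0.08542513047035011}
top [[0.023, -0.981, 0.193, 0.366], [-0.999, -0.028, -0.023, 0.012], [0.028, -0.192, -0.981, 1.091], [0.0, 0.0, 0.0, 1.0]] 0.995984375
side [[0.968, -0.138, 0.208, 0.305], [-0.248, -0.445, 0.86, -1.04], [-0.026, -0.885, -0.465, 0.679], [0.0, 0.0, 0.0, 1.0]] 0.996140625
wrist [[0.248, 0.927, 0.282, 0.064], [0.969, -0.237, -0.073, 0.551], [-0.001, 0.291, -0.957, 0.373], [0.0, 0.0, 0.0, 1.0]] 0.9961015625
```

View pics/top0.png

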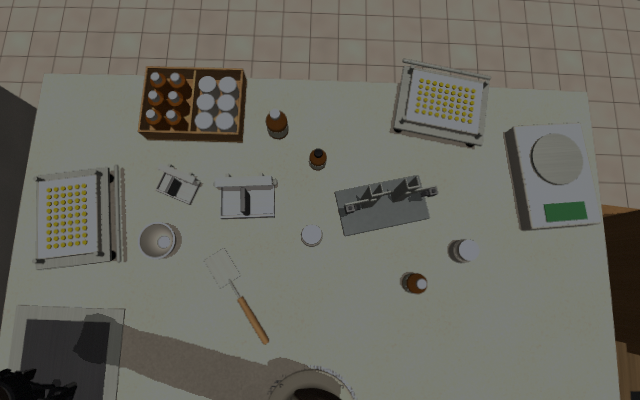

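View pics/side0.png

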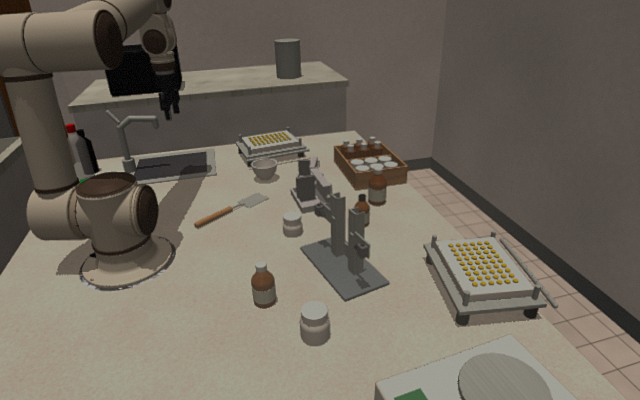

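```bash
python3 - <<'E'
from h import *
out=[]
for n,(x0,x1,y0,y1) in (("top",(210,450,140,245)),("side",(270,400,150,310))):
    im,d,P=pickle.load(open(n+"0.pkl","rb")); 
    c=np.clip(im[y0:y1,x0:x1].astype(float)*1.6,0,255).astype(np.uint8)
    c=cv2.resize(c,None,fx=3.2,fy=3.2,interpolation=cv2.INTER_CUBIC)
    cv2.imwrite(f"pics/{n}c.png",c[...,::-1])
# merged cloud of top+side, ortho height map 0.5 px/mm => 1mm... region x .3-.7, y -.25..0.4
h=np.zeros((400,700))
for n in("top","side"):
    im,d,P=pickle.load(open(n+"0.pkl","rb")); X=cloud(d,P)[d>0]
    i=((X[:,0]-.25)*1000).astype(int); j=((X[:,1]+.3)*1000).astype(int)
    k=(i>=0)&(i<400)&(j>=0)&(j<700)&(X[:,2]<.3)
    np.maximum.at(h,(i[k],j[k]),X[k,2])
h=cv2.dilate(h,np.ones((3,3)))
cm=cv2.applyColorMap(np.clip(h/.2*255,0,255).astype(np.uint8),cv2.COLORMAP_JET)[::-1,::-1].copy()
for t in range(0,700,100): cv2.putText(cm,f"{(400-t)/1000:.1f}",(t,398),0,.4,(255,255,255)); cv2.line(cm,(t,0),(t,400),(90,90,90))
for t in range(0,400,50): cv2.putText(cm,f"{.65-t/1000:.2f}",(0,t+4),0,.4,(255,255,255))
cv2.imwrite("pics/ortho.png",cm)
E
```

```text
(no output)
```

View pics/ortho.png

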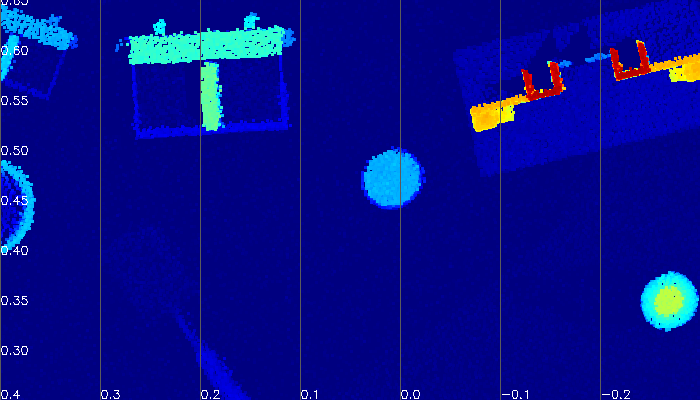

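View pics/topc.png

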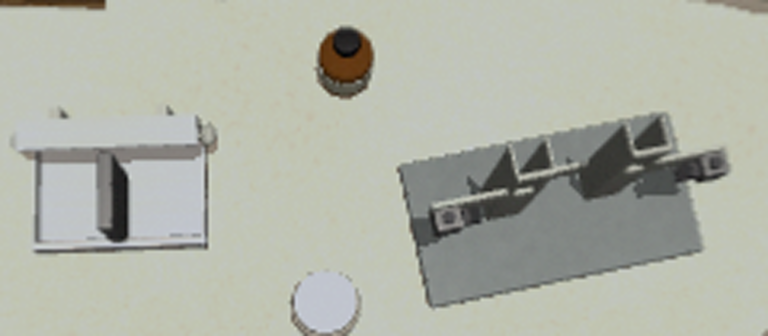

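```bash
cat > fit.py <<'E'
from h import *
def pts(names):
    r=[]
    for n in names:
        im,d,P=pickle.load(open(n+".pkl","rb")); X=cloud(d,P)[d>0]; r.append(X)
    return np.vstack(r)
def box(X,x,y,z): 
    k=np.ones(len(X),bool)
    for i,(a,b) in enumerate((x,y,z)): k&=(X[:,i]>a)&(X[:,i]<b)
    return X[k]
def rect(X):
    (c,s,a)=cv2.minAreaRect((X[:,:2]*1000).astype(np.float32)); a=(a+45)%90-45
    return np.round(c,1),np.round(s,1),round(a,2),len(X),X[:,2].mean().round(4)
def rot(a): c,s=np.cos(np.radians(a)),np.sin(np.radians(a)); return np.array([[c,-s],[s,c]])
E
python3 - <<'E'
from fit import *
for n in (["top0"],["side0"],["top0","side0"]):
    X=pts(n); print(n)
    print(" table",np.median(box(X,(.3,.45),(.05,.2),(-.02,.02))[:,2]).round(4))
    S=box(X,(.48,.66),(.09,.30),(.003,.2))
    L=box(X,(.57,.66),(.09,.30),(.078,.092)); print(" ledge",rect(L), np.median(L[:,2]))
    F=box(X,(.5,.585),(.15,.24),(.07,.12)); print(" fin",rect(F),np.percentile(F[:,2],90)); print(" finTop",rect(F[F[:,2]>.088]) if (F[:,2]>.088).sum()>5 else 0)
    Rk=box(X,(.45,.66),(-.34,-.04),(.15,.25)); print(" posts z",np.percentile(Rk[:,2],98))
    if len(Rk)>20:
        # front face: project on rack axis for candidate yaws, take sharpest edge
        for z0,z1 in((.13,.17),(.17,.2)):
            Q=box(Rk,(0,1),(-1,1),(z0,z1))
            print("  ",z0,rect(Q))
    G=box(X,(.44,.70),(-.38,-.0),(.006,.02)); print(" foot",rect(G))
E
```

```text
['top0']
 table -0.0011
 ledge (array([593.3, 194.7]), array([ 47.2, 151.4]), 3.13, 577, np.float64(0.0838)) 0.08373585997603694
 fin (array([551.4, 191.1]), array([61.7, 12.8]), 2.89, 151, np.float64(0.0909)) 0.09550984659942718
 finTop (array([551.3, 191.4]), array([61.7, 12.1]), 2.89, 119, np.float64(0.0936))
 posts z 0.19077567901869097
   0.13 (array([ 577.2, -185.2]), array([ 27.3, 120.6]), 13.14, 93, np.float64(0.1602))
   0.17 (array([ 578. , -185.7]), array([ 28.6, 121.2]), 13.33, 167, np.float64(0.1829))
 foot (array([ 555.6, -190.7]), array([379.3, 225. ]), -0.45, 2772, np.float64(0.0093))
['side0']
 table 0.0003
 ledge (array([595.6, 194.1]), array([ 50.1, 155.9]), 2.18, 188, np.float64(0.0851)) 0.08528896816108172
 fin (array([553.9, 188.1]), array([61.5, 18. ]), 2.92, 153, np.float64(0.0845)) 0.0956284028249742
 finTop (array([553.4, 188.1]), array([60.4, 18. ]), 2.92, 62, np.float64(0.0933))
 posts z 0.19056352649429267
   0.13 (array([ 580. , -186.7]), array([ 28.9, 124. ]), 13.47, 208, np.float64(0.1602))
   0.17 (array([ 579.7, -185.7]), array([ 30. , 124.6]), 12.58, 289, np.float64(0.1816))
 foot (array([ 564.8, -166.5]), array([320.7, 254. ]), -2.64, 2400, np.float64(0.0111))
['top0', 'side0']
 table -0.0007
 ledge (array([595.3, 194. ]), array([ 50.8, 155.9]), 2.18, 765, np.float64(0.0841)) 0.08418319879029967
 fin (array([552.7, 188.3]), array([64.1, 18.5]), 2.89, 304, np.float64(0.0877)) 0.09560601932451852
 finTop (array([552.1, 188.3]), array([62.9, 18.5]), 2.89, 181, np.float64(0.0935))
 posts z 0.1907318433430988
   0.13 (array([ 578.9, -186.8]), array([ 30.3, 124.3]), 12.79, 301, np.float64(0.1602))
   0.17 (array([ 579. , -185.7]), array([ 30.6, 124.6]), 13.33, 456, np.float64(0.1821))
 foot (array([ 570.2, -190.8]), array([379.3, 254.2]), -0.45, 5172, np.float64(0.0102))
```

Call:
play_rows:
  increments:
    - [[-12, -6, 0], [0, 0, -0.5], 0]
    - [[-40, -18, 0], [0, 0, -1.5], 0]
    - [[-75, -34, 2], [0, 0, -3], 0]
    - [[-112, -51, 5], [0, 0, -4.5], 0]
    - [[-150, -68, 7], [0, 0, -5.5], 0]
    - [[-188, -85, 10], [0, 0, -7], 0]
    - [[-226, -103, 12], [0, 0, -8], 0]
    - [[-264, -120, 15], [0, 0, -9.5], 0]
    - [[-302, -137, 18], [0, 0, -11], 0]
    - [[-340, -154, 20], [0, 0, -12], 0]
    - [[-378, -172, 23], [0, 0, -13.5], 0]
    - [[-415, -188, 25], [0, 0, -15], 0]
    - [[-448, -204, 27], [0, 0, -16], 0]
    - [[-474, -216, 29], [0, 0, -17], 0]
    - [[-490, -223, 30], [0, 0, -17.3], 0]
    - [[-496, -225.5, 30], [0, 0, -17.3], 0]
    - [[-496, -225.5, 30], [0, 0, -17.3], 0]
    - [[-496, -225.5, 30], [0, 0, -17.3], 0]

```text
time: 1.95
ee_pos: [0.5605, 0.1918, 0.2203]
tcp_rot: [180.0, -0.0, -177.1]
wrist_force: [-0.2, -0.3, 0.5]
opening: 0.0853
grasp_force: 0.0
```

```bash
python3 - <<'E'
from fit import *
o=telemetry.get_obs(); print(o["time"],o["q"].round(1),o["ee_pos"].round(4),o["tcp_rot"].round(2))
im,d,P=cam("wrist"); pickle.dump((im,d,P),open("w1.pkl","wb")); cv2.imwrite("pics/w1.png",im[...,::-1])
X=pts(["w1"])
print("table",np.median(box(X,(.3,.7),(.0,.3),(-.02,.02))[:,2]))
F=box(X,(.5,.582),(.15,.24),(.088,.12)); print(" fin",rect(F),np.median(F[:,2]))
L=box(X,(.57,.66),(.09,.30),(.078,.092)); print(" ledge",rect(L))
R2=box(X,(.48,.54),(.05,.32),(.015,.04)); print(" front rim",rect(R2))
E
```

```text
1.95 [18.9 10.4 12.7 92.4  0.  15.9] [0.5605 0.1918 0.2203] [ 1.7999e+02 -2.0000e-02 -1.7705e+02]
table 0.0004902323254740992
 fin (array([551.7, 192.6]), array([61.1, 12. ]), 3.75, 1375, np.float64(0.0951)) 0.09519106903775273
 ledge (array([603.7, 195.7]), array([ 27.5, 150.4]), 3.81, 5889, np.float64(0.0851))
 front rim (array([530.9, 190.7]), array([ 27.8, 150.4]), 3.74, 1740, np.float64(0.0218))
```

View pics/w1.png

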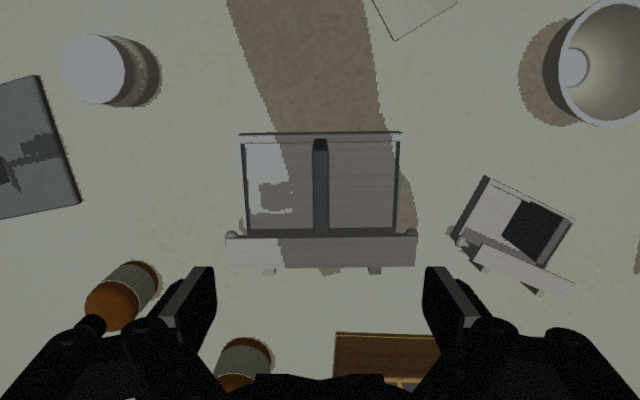

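Call:
play_rows:
  increments:
    - [[-0.9, 1.2, 8], [0, 0, -0.8], 0]
    - [[-0.9, 1.2, 28], [0, 0, -0.8], 0]
    - [[-0.9, 1.2, 52], [0, 0, -0.8], 0]
    - [[-0.9, 1.2, 76], [0, 0, -0.8], 0]
    - [[-0.9, 1.2, 98], [0, 0, -0.8], 0]
    - [[-0.9, 1.2, 116], [0, 0, -0.8], 0]
    - [[-0.9, 1.2, 130], [0, 0, -0.8], 0]
    - [[-0.9, 1.2, 140], [0, 0, -0.8], 0]
    - [[-0.9, 1.2, 145], [0, 0, -0.8], 0]
    - [[-0.9, 1.2, 145], [0, 0, -0.8], 0.3]
    - [[-0.9, 1.2, 145], [0, 0, -0.8], 0.6]
    - [[-0.9, 1.2, 145], [0, 0, -0.8], 0.8]
    - [[-0.9, 1.2, 145], [0, 0, -0.8], 1]
    - [[-0.9, 1.2, 145], [0, 0, -0.8], 1]
    - [[-0.9, 1.2, 145], [0, 0, -0.8], 1]
    - [[-0.9, 1.2, 145], [0, 0, -0.8], 1]
    - [[-0.9, 1.2, 145], [0, 0, -0.8], 1]
  grip_force: 80

```text
time: 3.7
ee_pos: [0.5621, 0.1926, 0.0758]
tcp_rot: [180.0, 0.1, -176.3]
wrist_force: [-0.5, -0.2, 4.6]
opening: 0.011
grasp_force: 78.8
```

Call:
play_rows:
  increments:
    - [[0, 0, -3], [0, 0, 0], 1]
    - [[0, 0, -12], [0, 0, 0], 1]
    - [[0, 0, -28], [0, 0, 0], 1]
    - [[0, 0, -48], [0, 0, 0], 1]
    - [[0, 0, -70], [0, 0, 0], 1]
    - [[0, 0, -92], [0, 0, 0], 1]
    - [[0, 0, -114], [0, 0, 0], 1]
    - [[0, 0, -134], [0, 0, 0], 1]
    - [[0, 0, -152], [0, 0, 0], 1]
    - [[3, -2, -165], [0, 0, 0], 1]
    - [[9, -7, -172], [0, 0, 0], 1]
    - [[18, -15, -175], [0, 0, 0], 1]
    - [[30, -27, -175], [0, 0, 0], 1]
    - [[44, -42, -175], [0, 0, 0], 1]
    - [[59, -60, -175], [0, 0, 0], 1]
    - [[74, -80, -175], [0, 0, 0], 1]
    - [[88, -101, -175], [0, 0, 0], 1]
    - [[101, -122, -175], [0, 0, 0], 1]
    - [[112, -143, -175], [0, 0, 0], 1]
    - [[121, -164, -175], [0, 0, 0], 1]

```text
time: 5.7
ee_pos: [0.45, 0.0198, 0.2495]
tcp_rot: [-180.0, -0.1, -176.3]
wrist_force: [0.9, -1.1, -4.2]
opening: 0.011
grasp_force: 78.0
```

Call:
play_rows:
  increments:
    - [[5, -21, 0], [0, 0, 0], 1]
    - [[8, -43, 0], [0, 0, -0.5], 1]
    - [[10, -66, 0], [0, 0, -1.5], 1]
    - [[10, -90, 0], [0, 0, -2.5], 1]
    - [[10, -114, 0], [0, 0, -4], 1]
    - [[10, -138, 0], [0, 0, -5.5], 1]
    - [[10, -161, 0], [0, 0, -7], 1]
    - [[10, -183, 0], [0, 0, -8], 1]
    - [[10, -202, 0], [0, 0, -9], 1]
    - [[10, -217, 0], [0, 0, -9.5], 1]
    - [[10, -228, 0], [0, 0, -9.5], 1]
    - [[10, -234, 0], [0, 0, -9.5], 1]
    - [[10, -235, 0], [0, 0, -9.5], 1]
    - [[10, -235, 0], [0, 0, -9.5], 1]
    - [[10, -235, 0], [0, 0, -9.5], 1]

```text
time: 7.2
ee_pos: [0.457, -0.2137, 0.2503]
tcp_rot: [180.0, 0.0, -166.7]
wrist_force: [-1.4, -0.5, -5.6]
opening: 0.011
grasp_force: 78.0
```

```bash
python3 - <<'E'
from fit import *
o=telemetry.get_obs(); print(o["time"],o["q"].round(1),o["ee_pos"].round(4),o["tcp_rot"].round(2),o["wrist_force"].round(1))
t=o["ee_pos"]
for n in("wrist","top","side"):
    im,d,P=cam(n); pickle.dump((im,d,P),open(n+"2.pkl","wb")); cv2.imwrite(f"pics/{n}2.png",im[...,::-1])
    X=pts([n+"2"])
    # shelf in hand: points in tool-yaw frame
    Q=X.copy(); a=o["tcp_rot"][2]-180; Q[:,:2]=(X[:,:2]-t[:2])@rot(a); Q[:,2]-=t[2]
    L=box(Q,(.015,.06),(-.1,.1),(.004,.016)); 
    if len(L)>20: print(n,"ledge rel",rect(L))
    F=box(Q,(-.045,.03),(-.02,.02),(.0145,.026)); 
    if len(F)>20:print(n,"fin rel",rect(F))
    Rk=box(X,(.53,.66),(-.34,-.04),(.13,.2)); Rk=Rk[Rk[:,2]>.182]; 
    if len(Rk)>20: print(n,"posts",rect(Rk))
im=pickle.load(open("wrist2.pkl","rb"))[0]; im2=pickle.load(open("side2.pkl","rb"))[0][120:320,240:440]
v=np.hstack([cv2.resize(im,(440,275)),cv2.resize(im2,(275,275))]);cv2.imwrite("pics/v2.png",np.clip(v*1.5,0,255).astype(np.uint8)[...,::-1])
E
```

```text
7.2 [-25.1  -1.3   3.7  94.9   0.  -38.3] [ 0.457  -0.2137  0.2503] [ 179.99    0.   -166.74] [-1.4 -0.5 -5.6]
wrist ledge rel (array([31.2, -0. ]), array([114.9,   7.2]), -0.07, 591, np.float64(0.0086))
wrist fin rel (array([-9.6, -1. ]), array([36.1, 62. ]), -22.62, 7258, np.float64(0.0194))
top ledge rel (array([37.1, 19.6]), array([109.3,  34.9]), -0.24, 504, np.float64(0.0082))
top fin rel (array([-25.,   4.]), array([38.2, 13.4]), 24.29, 50, np.float64(0.0185))
top posts (array([ 577.6, -185.9]), array([ 28. , 121.3]), 13.18, 109, np.float64(0.187))
side ledge rel (array([ 36.2, -22.9]), array([ 42. , 110.9]), 0.08, 271, np.float64(0.009))
side fin rel (array([-14.4,  -0.6]), array([31.4, 48.3]), -19.75, 86, np.float64(0.0189))
side posts (array([ 579.2, -187.3]), array([ 28.8, 123. ]), 13.01, 106, np.float64(0.1864))
```

View pics/v2.png

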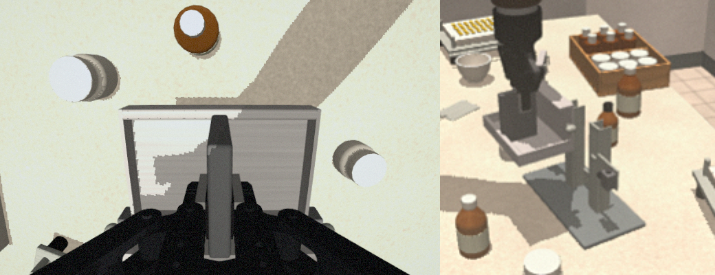

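```bash
python3 - <<'E'
from fit import *
a=13.15;c=np.array([.578,-.186])
for n in("top0","top2","side0","side2"):
    X=pts([n]);Q=X.copy();Q[:,:2]=(X[:,:2]-c)@rot(a)
    for s in(1,-1):
        p=box(Q,(-.03,.03),(-.075,.075),(.184,.2)); p=p[s*p[:,1]>0]
        fr=[p[(p[:,1]>y)&(p[:,1]<y+.01)][:,0] for y in np.arange(-.07,.07,.01)]
        fr=[round(q.min()*1000,1) for q in fr if len(q)>1]
        print(n,s,"y",(p[:,1].min()*1e3).round(1),(p[:,1].max()*1e3).round(1),"x",(p[:,0].min()*1e3).round(1),(p[:,0].max()*1e3).round(1),fr)
    p=box(Q,(-.06,.02),(-.13,.13),(.105,.15)); 
    for s in (1,-1):
        h=p[s*p[:,1]>.08]; 
        if len(h): print("  housing y",(h[:,1].min()*1e3).round(1),(h[:,1].max()*1e3).round(1),"x",(h[:,0].min()*1e3).round(1),(h[:,0].max()*1e3).round(1),h[:,2].max().round(3))
# foot edges from color/height
X=pts(["top0"]);Q=X.copy();Q[:,:2]=(X[:,:2]-c)@rot(a)
p=box(Q,(-.15,.15),(-.17,.17),(.006,.016));print("foot",np.percentile(p[:,:2]*1e3,[.3,99.7],axis=0).round(1).tolist())
# shelf tilt
o=telemetry.get_obs();t=o["ee_pos"]
X=pts(["wrist2"]);Q=X.copy();Q[:,:2]=(X[:,:2]-t[:2])@rot(o["tcp_rot"][2]-180);Q[:,2]-=t[2]
F=box(Q,(-.04,.0),(-.065,.065),(-.085,-.06));A=np.c_[F[:,:2],np.ones(len(F))];print("floor",len(F),np.linalg.lstsq(A,F[:,2],rcond=None)[0])
F=box(Q,(-.06,-.035),(-.09,.09),(-.06,-.045));print("rim",rect(F))
F=box(Q,(-.06,-.01),(-.006,.006),(.01,.03));print("fin",np.polyfit(F[:,0],F[:,2],1),F[:,0].min())
E
```

```text
top0 1 y 30.6 60.9 x -14.3 13.3 [np.float64(-14.3), np.float64(-14.2), np.float64(-14.3), np.float64(-11.4)]
top0 -1 y -60.4 -29.3 x -14.0 12.9 [np.float64(-12.8), np.float64(-14.0), np.float64(-13.7), np.float64(-5.2)]
  housing y 80.6 121.0 x -32.3 -9.6 0.143
  housing y -120.8 -80.4 x -32.4 -9.9 0.143
top2 1 y 30.3 60.8 x -14.5 13.2 [np.float64(-14.1), np.float64(-14.1), np.float64(-14.5), np.float64(-13.1)]
top2 -1 y -60.5 -28.8 x -14.4 13.6 [np.float64(-13.5), np.float64(-14.2), np.float64(-14.4), np.float64(-14.1), np.float64(0.4)]
  housing y 80.2 120.9 x -32.5 -9.8 0.142
  housing y -121.2 -80.1 x -32.2 -9.4 0.142
side0 1 y 27.5 62.4 x -12.8 15.7 [np.float64(-8.6), np.float64(-12.8), np.float64(-12.2), np.float64(-12.4), np.float64(-10.3)]
side0 -1 y -62.2 -29.6 x -13.7 15.5 [np.float64(-12.6), np.float64(-12.5), np.float64(-13.7), np.float64(-11.8)]
  housing y 80.2 119.1 x -30.9 -8.5 0.142
  housing y -122.3 -80.4 x -31.6 -5.9 0.142
side2 1 y 28.5 59.7 x -5.0 14.9 [np.float64(0.0), np.float64(-5.0), np.float64(2.9)]
side2 -1 y -63.0 -28.6 x -13.6 15.2 [np.float64(-12.5), np.float64(-13.6), np.float64(-13.3), np.float64(-11.8), np.float64(8.0)]
  housing y -123.5 -80.1 x -31.0 -7.4 0.142
foot [[-78.9, -123.7], [112.4, 138.0]]
floor 10827 [ 4.50150834e-04  2.26432258e-06 -7.14988940e-02]
rim (array([-40.2,   0.3]), array([150.9,  10.3]), -0.01, 4969, np.float64(-0.0541))
fin [0.05724235 0.02042318] -0.04130704851715513
```

Call:
play_rows:
  increments:
    - [[0, -0.3, 5], [0, 0, 0], 1]
    - [[0, -0.3, 16], [0, 0, 0], 1]
    - [[0, -0.3, 30], [0, 0, 0], 1]
    - [[0, -0.3, 45], [0, 0, 0], 1]
    - [[0, -0.3, 58], [0, 0, 0], 1]
    - [[0, -0.3, 69], [0, 0, 0], 1]
    - [[0, -0.3, 76], [0, 0, 0], 1]
    - [[0, -0.3, 78], [0, 0, 0], 1]
    - [[-3, -0.3, 78], [0, 0, 0], 1]
    - [[-8, -0.3, 78], [0, 0, 0], 1]
    - [[-14, -0.3, 78], [0, 0, 0], 1]
    - [[-20, -0.3, 78], [0, 0, 0], 1]
    - [[-26, -0.3, 78], [0, 0, 0], 1]
    - [[-31, -0.3, 78], [0, 0, 0], 1]
    - [[-35, -0.3, 78], [0, 0, 0], 1]
    - [[-37, -0.3, 78], [0, 0, 0], 1]
    - [[-38, -0.3, 78], [0, 0, 0], 1]
    - [[-38, -0.3, 78], [0, 0, 0], 1]

```text
time: 9.15
ee_pos: [0.4941, -0.2058, 0.1722]
tcp_rot: [180.0, -0.0, -166.8]
wrist_force: [-0.4, 0.0, -4.6]
opening: 0.0111
grasp_force: 78.1
```

```bash
cat > st.py <<'E'
from fit import *
o=telemetry.get_obs();t=o["ee_pos"];r=(t[:2]-[.578,-.186])@rot(13.15)*1e3
print(o["time"].__round__(2),"rack x,y (front=0):",(r[0]+13.5).round(2),r[1].round(2),"z",(t[2]*1e3).round(1),"rot",o["tcp_rot"].round(2),"F rack",(o["wrist_force"][:2]@rot(13.15)).round(1),o["wrist_force"][2].round(1),o["opening"].round(4))
E
python3 - <<'E'
from st import *
im,d,P=cam("side");v=cv2.resize(im[150:300,260:420],None,fx=4,fy=4,interpolation=cv2.INTER_CUBIC)
cv2.imwrite("pics/s3.png",np.clip(v*1.5,0,255).astype(np.uint8)[...,::-1])
E
```

```text
Traceback (most recent call last):
  File "st.py", line 3, in <module>
    print(o["time"].__round__(2),"rack x,y (front=0):",(r[0]+13.5).round(2),r[1].round(2),"z",(t[2]*1e3).round(1),"rot",o["tcp_rot"].round(2),"F rack",(o["wrist_force"][:2]@rot(13.15)).round(1),o["wrist_force"][2].round(1),o["opening"].round(4))
                                                                                                                                                                                                                               ^^^^^^^^^^^^^^^^^^
AttributeError: 'float' object has no attribute 'round'
```

```bash
sed -i 's/o\["opening"\].round(4)/o["opening"]/' st.py
python3 - <<'E'
from st import *
im,d,P=cam("side");v=cv2.resize(im[150:300,260:420],None,fx=4,fy=4,interpolation=cv2.INTER_CUBIC)
cv2.imwrite("pics/s3.png",np.clip(v*1.5,0,255).astype(np.uint8)[...,::-1])
E
```

```text
9.15 rack x,y (front=0): -72.67 -0.18 z 172.2 rot [ 1.8000e+02 -1.0000e-02 -1.6677e+02] F rack [-0.4  0.1] -4.6 0.011058075371376022
```

View pics/s3.png

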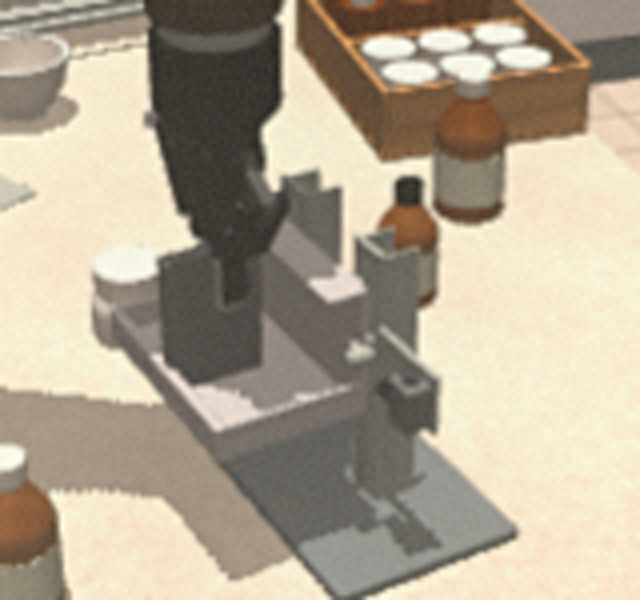

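Call:
play_rows:
  increments:
    - [[-2, 0, 0], [0, 0, 0], 1]
    - [[-4, 0, 0], [0, 0, 0], 1]
    - [[-6, 0, 0], [0, 0, 0], 1]
    - [[-8, 0, 0], [0, 0, 0], 1]
    - [[-10, 0, 0], [0, 0, 0], 1]
    - [[-12, 0, 0], [0, 0, 0], 1]
    - [[-13.5, 0, 0], [0, 0, 0], 1]
    - [[-15, 0, 0], [0, 0, 0], 1]
    - [[-16, 0, 0], [0, 0, 0], 1]
    - [[-17, 0, 0], [0, 0, 0], 1]
    - [[-17, 0, 0], [0, 0, 0], 1]

```text
time: 10.3
ee_pos: [0.5108, -0.2019, 0.1723]
tcp_rot: [-180.0, 0.0, -166.8]
wrist_force: [0.9, 0.0, -4.3]
opening: 0.0116
grasp_force: 78.1
```

```bash
python3 st.py
```

```text
10.3 rack x,y (front=0): -55.57 -0.18 z 172.3 rot [-180.      0.   -166.77] F rack [ 0.9 -0.2] -4.3 0.011590688207009599
```

Call:
play_rows:
  increments:
    - [[-0.4, 0, 0], [0, 0, 0], 1]
    - [[-0.8, 0, 0], [0, 0, 0], 1]
    - [[-1.2, 0, 0], [0, 0, 0], 1]
    - [[-1.2, 0, 0], [0, 0, 0], 1]

```text
time: 10.7
ee_pos: [0.5116, -0.2017, 0.1723]
tcp_rot: [-180.0, -0.0, -166.8]
wrist_force: [-3.0, -0.6, -4.5]
opening: 0.0112
grasp_force: 78.1
```

```bash
python3 st.py
```

```text
10.7 rack x,y (front=0): -54.71 -0.18 z 172.3 rot [-1.8000e+02 -3.0000e-02 -1.6678e+02] F rack [-3.1  0.1] -4.5 0.011241737632029729
```

Call:
play_rows:
  increments:
    - [[0.6, 0, 0], [0, 0, 0], 1]
    - [[0.6, 0, 1.5], [0, 0, 0], 1]
    - [[0.6, 0, 3], [0, 0, 0], 1]
    - [[0.6, 0, 4.5], [0, 0, 0], 1]
    - [[0.6, 0, 6], [0, 0, 0], 1]
    - [[0.6, 0, 7.5], [0, 0, 0], 1]
    - [[0.6, 0, 9], [0, 0, 0], 1]
    - [[0.6, 0, 10.5], [0, 0, 0], 1]
    - [[0.6, 0, 10.5], [0, 0, 0], 1]

```text
time: 11.6
ee_pos: [0.5112, -0.2017, 0.1615]
tcp_rot: [180.0, -0.0, -166.8]
wrist_force: [-0.9, -0.8, -4.3]
opening: 0.0113
grasp_force: 78.1
```

```bash
python3 st.py
```

```text
11.6 rack x,y (front=0): -55.14 -0.1 z 161.5 rot [ 1.7999e+02 -2.0000e-02 -1.6677e+02] F rack [-1.1 -0.6] -4.3 0.011300220933751418
```

Call:
play_rows:
  increments:
    - [[0, 0, 1], [0, 0, 0], 1]
    - [[0, 0, 2], [0, 0, 0], 1]
    - [[0, 0, 3], [0, 0, 0], 1]
    - [[0, 0, 4], [0, 0, 0], 1]
    - [[0, 0, 5], [0, 0, 0], 1]
    - [[0, 0, 5.5], [0, 0, 0], 1]
    - [[0, 0, 5.5], [0, 0, 0], 1]

```text
time: 12.3
ee_pos: [0.5113, -0.2015, 0.1566]
tcp_rot: [180.0, 0.0, -166.8]
wrist_force: [-1.5, 4.1, -1.2]
opening: 0.0112
grasp_force: 78.6
```

```bash
python3 st.py
```

```text
12.3 rack x,y (front=0): -54.94 0.07 z 156.6 rot [ 1.7999e+02  3.0000e-02 -1.6675e+02] F rack [-0.5  4.4] -1.2 0.011166778995336765
```

Call:
play_rows:
  increments:
    - [[0, 0.4, 0], [0, 0, 0], 1]
    - [[0, 0.4, 0.5], [0, 0, 0], 1]
    - [[0, 0.4, 0.5], [0, 0, 0], 1]

```text
time: 12.6
ee_pos: [0.5113, -0.2013, 0.156]
tcp_rot: [-180.0, 0.0, -166.8]
wrist_force: [-1.9, 3.0, -0.3]
opening: 0.011
grasp_force: 78.7
```

```bash
python3 st.py
```

```text
12.6 rack x,y (front=0): -54.94 0.32 z 156.0 rot [-1.8000e+02  2.0000e-02 -1.6676e+02] F rack [-1.2  3.4] -0.3 0.011015571273449423
```

Call:
play_rows:
  increments:
    - [[0, 0.5, 0], [0, 0, 0], 1]
    - [[0, 0.5, 0], [0, 0, 0], 1]
    - [[0, 0.5, 0], [0, 0, 0], 1]
  grip_force: 20

```text
time: 12.9
ee_pos: [0.5111, -0.2008, 0.1558]
tcp_rot: [180.0, 0.0, -166.8]
wrist_force: [-0.7, 3.2, -0.0]
opening: 0.011
grasp_force: 78.5
```

```bash
python3 st.py
```

```text
12.9 rack x,y (front=0): -55.02 0.78 z 155.8 rot [ 1.8000e+02  1.0000e-02 -1.6676e+02] F rack [0.  3.2] -0.0 0.0110088765151897
```

Call:
play_rows:
  increments:
    - [[0, 0, 0], [0, 0, 0], 0.85]
    - [[0, 0, 0], [0, 0, 0], 0.75]
    - [[0, 0, 0], [0, 0, 0], 0.6]
    - [[0, 0, 0], [0, 0, 0], 0.5]
    - [[0, 0, 0], [0, 0, 0], 0.5]
    - [[0, 0, 0], [0, 0, 0], 0.5]
    - [[0, 0, -3], [0, 0, 0], 0.5]
    - [[0, 0, -10], [0, 0, 0], 0.5]
    - [[0, 0, -22], [0, 0, 0], 0.5]
    - [[0, 0, -36], [0, 0, 0], 0.5]
    - [[0, 0, -50], [0, 0, 0], 0.5]
    - [[0, 0, -62], [0, 0, 0], 0.5]
    - [[0, 0, -70], [0, 0, 0], 0.5]
    - [[0, 0, -70], [0, 0, 0], 1]
    - [[0, 0, -70], [0, 0, 0], 1]

```text
time: 14.4
ee_pos: [0.5111, -0.2009, 0.2256]
tcp_rot: [180.0, -0.0, -166.8]
wrist_force: [0.1, 0.0, -0.5]
opening: 0.0142
grasp_force: 0.0
```

```bash
cat > loc.py <<'E'
from st import *
for n in("wrist","top"):
    im,d,P=cam(n); pickle.dump((im,d,P),open(n+"4.pkl","wb"))
    X=pts([n+"4"]);Q=X.copy();Q[:,:2]=(X[:,:2]-[.578,-.186])@rot(13.15);Q[:,0]+=.0135
    L=box(Q,(-.04,.012),(-.085,.085),(.12,.18)); L2=L[(abs(L[:,1])<.028)|(L[:,0]<-.003)]
    if len(L2)>30:
        A=np.c_[L2[:,:2],np.ones(len(L2))];m=np.median(L2[:,2]);k=abs(L2[:,2]-m)<.005
        print(n,"ledge",rect(L2[k]),"slopes",np.linalg.lstsq(A[k],L2[k,2],rcond=None)[0].round(3))
    f=box(Q,(-.1,-.035),(-.065,.065),(.04,.13));
    F=box(Q,(-.1,-.035),(-.012,.012),(.13,.185));
    if len(F)>20: print(n,"fin top",np.polyfit(F[:,0],F[:,2],1).round(3),rect(F))
    W=box(Q,(-.03,0),(.07,.1),(.105,.16));V=box(Q,(-.03,0),(-.1,-.07),(.105,.16))
    for w in (W,V):
        if len(w): print("  catch/lug min|y|",abs(w[:,1]).min().round(4),"z",np.percentile(w[:,2],[5,50,95]).round(3))
E
python3 - <<'E'
from loc import *
im,d,P=cam("side");v=cv2.resize(im[150:300,260:420],None,fx=4,fy=4,interpolation=cv2.INTER_CUBIC)
cv2.imwrite("pics/s4.png",np.clip(v*1.5,0,255).astype(np.uint8)[...,::-1])
E
```

```text
14.4 rack x,y (front=0): -55.03 0.72 z 225.6 rot [ 1.7999e+02 -1.0000e-02 -1.6677e+02] F rack [ 0.1 -0. ] -0.5 0.014208319392826204
wrist ledge (array([-21.8,   1.1]), array([ 27.5, 151. ]), 0.38, 7084, np.float64(0.1637)) slopes [ 0.126 -0.007  0.167]
wrist fin top [0.1   0.176] (array([-67.5,   2.3]), array([15.7, 65. ]), -0.25, 2346, np.float64(0.1684))
  catch/lug min|y| 0.0706 z [0.116 0.128 0.136]
  catch/lug min|y| 0.0702 z [0.113 0.128 0.136]
top ledge (array([-22.6,  29.6]), array([25.9, 91.5]), 0.08, 319, np.float64(0.1626)) slopes [ 0.091 -0.005  0.165]
top fin top [0.003 0.158] (array([-78.4,   0.5]), array([42.9, 12. ]), 0.2, 134, np.float64(0.1581))
  catch/lug min|y| 0.0703 z [0.115 0.128 0.141]
```

View pics/s4.png

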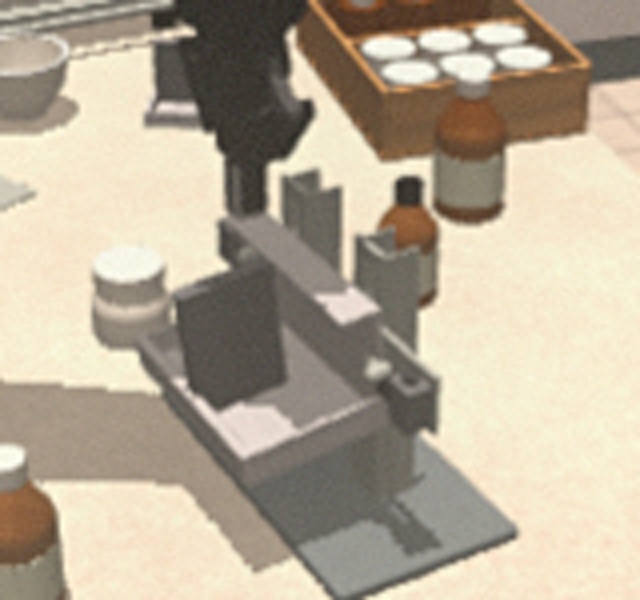

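Call:
play_rows:
  increments:
    - [[-4, -0.2, 0], [0, 0, 0], 1]
    - [[-14, -0.2, 0], [0, 0, 0], 1]
    - [[-26, -0.2, 0], [0, 0, 0], 1]
    - [[-34, -0.2, 0], [0, 0, 0], 1]
    - [[-36, -0.2, 0], [0, 0, 0], 1]
    - [[-36, -0.2, 6], [0, 0, 0], 1]
    - [[-36, -0.2, 15], [0, 0, 0], 1]
    - [[-36, -0.2, 24], [0, 0, 0], 1]
    - [[-36, -0.2, 31], [0, 0, 0], 1]
    - [[-36, -0.2, 36], [0, 0, 0], 1]
    - [[-36, -0.2, 38], [0, 0, 0], 1]
    - [[-36, -0.2, 40], [0, 0, 0], 1]
    - [[-36, -0.2, 42], [0, 0, 0], 1]
    - [[-36, -0.2, 44], [0, 0, 0], 1]
    - [[-36, -0.2, 44], [0, 0, 0], 1]

```text
time: 16.05
ee_pos: [0.5466, -0.193, 0.1827]
tcp_rot: [-179.9, 0.1, -166.8]
wrist_force: [0.5, -0.8, 3.4]
opening: -0.0001
grasp_force: 1.7
```

```bash
python3 st.py
```

```text
16.05 rack x,y (front=0): -18.69 0.33 z 182.7 rot [-1.7994e+02  1.0000e-01 -1.6677e+02] F rack [ 0.3 -0.9] 3.4 -0.0001439216758690984
```

Contact at TCP z ≈ 183, 3.4 N. Push on.

Call:
play_rows:
  increments:
    - [[0, 0, 1.5], [0, 0, 0], 1]
    - [[0, 0, 3], [0, 0, 0], 1]
    - [[0, 0, 4.5], [0, 0, 0], 1]
    - [[0, 0, 6], [0, 0, 0], 1]
    - [[0, 0, 7.5], [0, 0, 0], 1]
    - [[0, 0, 9], [0, 0, 0], 1]
    - [[0, 0, 10], [0, 0, 0], 1]
    - [[0, 0, 10], [0, 0, 0], 1]

```text
time: 16.85
ee_pos: [0.5471, -0.1929, 0.1729]
tcp_rot: [-179.9, 0.2, -166.8]
wrist_force: [2.5, 0.5, 2.7]
opening: -0.0002
grasp_force: 1.3
```

```bash
python3 st.py
```

```text
16.85 rack x,y (front=0): -18.15 0.36 z 172.9 rot [-1.7993e+02  1.6000e-01 -1.6676e+02] F rack [ 2.6 -0.1] 2.7 -0.00015652419138770506
```

Call:
play_rows:
  increments:
    - [[0, 0, 1.5], [0, 0, 0], 1]
    - [[0, 0, 3], [0, 0, 0], 1]
    - [[0, 0, 4.5], [0, 0, 0], 1]
    - [[0, 0, 6], [0, 0, 0], 1]
    - [[0, 0, 7], [0, 0, 0], 1]
    - [[0, 0, 8], [0, 0, 0], 1]
    - [[0, 0, 8], [0, 0, 0], 1]

```text
time: 17.55
ee_pos: [0.5461, -0.1928, 0.1636]
tcp_rot: [180.0, -0.0, -166.8]
wrist_force: [0.7, -0.4, 0.9]
opening: 0.0001
grasp_force: 0.0
```

```bash
python3 st.py
```

```text
17.55 rack x,y (front=0): -19.11 0.64 z 163.6 rot [ 1.7999e+02 -1.0000e-02 -1.6677e+02] F rack [ 0.6 -0.5] 0.9 5.784753043977636e-05
```

Call:
play_rows:
  increments:
    - [[0, 0, 0.7], [0, 0, 0], 1]
    - [[0, 0, 1.4], [0, 0, 0], 1]
    - [[0, 0, 2], [0, 0, 0], 1]
    - [[0, 0, 2], [0, 0, 0], 1]

```text
time: 17.95
ee_pos: [0.5462, -0.1929, 0.1631]
tcp_rot: [-180.0, 0.1, -166.8]
wrist_force: [-3.5, 0.3, 7.2]
opening: 0.0001
grasp_force: 4.0
```

```bash
python3 st.py
```

```text
17.95 rack x,y (front=0): -18.98 0.55 z 163.1 rot [-1.7996e+02  7.0000e-02 -1.6677e+02] F rack [-3.3  1.1] 7.2 9.599618087379011e-05
```

Rising against a stop; push to about 20–25 N to be sure.

Call:
play_rows:
  increments:
    - [[0, 0, 1], [0, 0, 0], 1]
    - [[0, 0, 2], [0, 0, 0], 1]
    - [[0, 0, 3], [0, 0, 0], 1]
    - [[0, 0, 3], [0, 0, 0], 1]

```text
time: 18.35
ee_pos: [0.5463, -0.193, 0.1627]
tcp_rot: [-179.9, 0.2, -166.8]
wrist_force: [-9.7, 2.5, 24.7]
opening: -0.0002
grasp_force: 12.4
```

```bash
python3 st.py
```

```text
18.35 rack x,y (front=0): -18.96 0.43 z 162.7 rot [-179.87    0.19 -166.77] F rack [-8.9  4.6] 24.7 -0.00023506255265022132
```

Hard stop. Retreat straight up, then forward-away from the rack, and look.

Call:
play_rows:
  increments:
    - [[0, 0, -5], [0, 0, 0], 1]
    - [[0, 0, -15], [0, 0, 0], 1]
    - [[0, 0, -30], [0, 0, 0], 1]
    - [[0, 0, -50], [0, 0, 0], 1]
    - [[0, 0, -70], [0, 0, 0], 1]
    - [[4, 0, -90], [0, 0, 0], 1]
    - [[12, 0, -105], [0, 0, 0], 1]
    - [[24, 0, -115], [0, 0, 0], 1]
    - [[38, 0, -120], [0, 0, 0], 1]
    - [[50, 0, -120], [0, 0, 0], 1]
    - [[58, 0, -120], [0, 0, 0], 1]
    - [[60, 0, -120], [0, 0, 0], 1]
    - [[60, 0, -120], [0, 0, 0], 1]
    - [[60, 0, -120], [0, 0, 0], 1]

```text
time: 19.75
ee_pos: [0.4878, -0.2065, 0.2784]
tcp_rot: [180.0, -0.0, -166.8]
wrist_force: [-0.5, 0.3, 0.5]
opening: -0.0
grasp_force: 0.0
```

```bash
python3 - <<'E'
from loc import *
im,d,P=cam("side");v=cv2.resize(im[180:300,290:420],(390,360),interpolation=cv2.INTER_CUBIC)
w=pickle.load(open("wrist4.pkl","rb"))[0]
w=cv2.resize(w,(400,250)); w=np.vstack([w,np.zeros((110,400,3),np.uint8)])
cv2.imwrite("pics/s5.png",np.clip(np.hstack([v,w])*1.5,0,255).astype(np.uint8)[...,::-1])
E
```

```text
19.75 rack x,y (front=0): -78.96 0.53 z 278.4 rot [ 1.7998e+02 -1.0000e-02 -1.6677e+02] F rack [-0.4  0.4] 0.5 -9.293627012264614e-06
wrist ledge (array([-17.4,   4.5]), array([150.7,  27.7]), -0.02, 3980, np.float64(0.1439)) slopes [0.073 0.001 0.145]
wrist fin top [0.09  0.157] (array([-70. ,   4.9]), array([59.9, 11.8]), 0.09, 1310, np.float64(0.1507))
  catch/lug min|y| 0.07 z [0.108 0.13  0.145]
  catch/lug min|y| 0.07 z [0.108 0.125 0.136]
top ledge (array([-21. ,   3.7]), array([ 32.4, 150.4]), 0.05, 550, np.float64(0.143)) slopes [0.05  0.    0.144]
top fin top [0.02  0.148] (array([-68.6,   3.6]), array([62.8, 13. ]), 0.57, 85, np.float64(0.146))
  catch/lug min|y| 0.0701 z [0.107 0.128 0.145]
  catch/lug min|y| 0.0706 z [0.116 0.128 0.142]
```

View pics/s5.png

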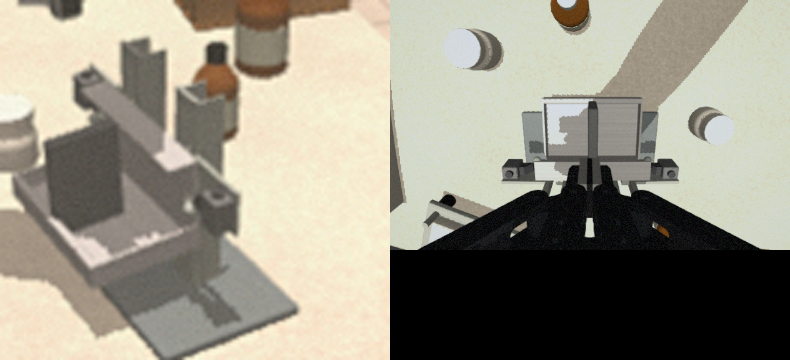

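```bash
python3 - <<'E'
from fit import *
for n in("wrist4","top4"):
    X=pts([n]);Q=X.copy();Q[:,:2]=(X[:,:2]-[.578,-.186])@rot(13.15);Q[:,0]+=.0135
    for s in(1,-1):
        p=box(Q*[1,s,1],(-.025,-.002),(.074,.125),(.09,.16)); y=np.arange(.074,.124,.002)
        print(n,s,[(round(a*1e3),int(1e3*np.median(p[(p[:,1]>=a)&(p[:,1]<a+.002)][:,2]))) for a in y if ((p[:,1]>=a)&(p[:,1]<a+.002)).sum()>1])
E
```

```text
wrist4 1 [(74, 144), (76, 144), (78, 144), (80, 106), (82, 107), (84, 108), (86, 121), (88, 123), (90, 125), (92, 126), (94, 127), (96, 127), (98, 129), (100, 134), (102, 134), (104, 134), (106, 135), (108, 135), (110, 135), (112, 134), (114, 132), (116, 133), (118, 134), (120, 129)]
wrist4 -1 [(74, 108), (76, 108), (78, 114), (80, 117), (82, 120), (84, 122), (86, 125), (88, 126), (90, 127), (92, 127), (94, 127), (96, 130), (98, 133), (100, 134), (102, 134), (104, 135), (106, 135), (108, 134), (110, 134), (112, 131), (114, 134), (116, 133), (118, 128)]
top4 1 [(74, 142), (76, 140), (78, 124), (82, 114), (84, 112), (86, 121), (88, 123), (90, 128), (92, 127), (94, 125), (96, 125), (98, 133), (100, 133), (102, 133), (104, 134), (106, 134), (108, 139), (110, 136), (112, 133), (114, 135), (116, 134), (118, 133), (120, 125)]
top4 -1 []
```

Call:
play_rows:
  increments:
    - [[2, 10, 0], [0, 0, 0], 1]
    - [[5, 35, 0], [0, 0, 0], 1]
    - [[8, 70, 0], [0, 0, 0], 1]
    - [[10, 100, 0], [0, 0, 0], 1]
    - [[10, 115, 0], [0, 0, 0], 1]
    - [[10, 120, 0], [0, 0, 0], 1]
    - [[10, 120, 0], [0, 0, 0], 1]
    - [[10, 120, 0], [0, 0, 0], 1]

```text
time: 20.7
ee_pos: [0.4509, -0.0926, 0.2786]
tcp_rot: [-180.0, -0.0, -166.8]
wrist_force: [0.2, 0.6, 0.7]
opening: 0.0001
grasp_force: 0.0
```

```bash
cat > prof.py <<'E'
from fit import *
import sys
def prof(n):
    im,d,P=cam("wrist"); pickle.dump((im,d,P),open(n+".pkl","wb")); cv2.imwrite(f"pics/{n}.png",im[...,::-1])
    X=pts([n]);Q=X.copy();Q[:,:2]=(X[:,:2]-[.578,-.186])@rot(13.15);Q[:,0]+=.0135
    L=box(Q,(-.04,-.004),(-.09,.09),(.138,.15));print("ledge y",L[:,1].min(),L[:,1].max(),L[:,2].mean())
    for s in(1,-1):
      for x0 in (-.016,-.01):
        p=box(Q*[1,s,1],(x0,x0+.006),(.074,.125),(.09,.16)); y=np.arange(.074,.124,.002)
        print(n,s,x0,[(round(a*1e3),int(1e3*np.median(p[(p[:,1]>=a)&(p[:,1]<a+.002)][:,2]))) for a in y if ((p[:,1]>=a)&(p[:,1]<a+.002)).sum()>1])
prof(sys.argv[1])
E
python3 prof.py w6
```

```text
ledge y -0.07047685302770737 0.07989554931290248 0.14398246829958344
w6 1 -0.016 [(74, 143), (76, 110), (78, 143), (80, 110), (82, 114), (84, 118), (86, 118), (88, 119), (90, 108)]
w6 1 -0.01 [(74, 144), (76, 120), (78, 126), (80, 110), (82, 117), (84, 119), (86, 121), (88, 123)]
w6 -1 -0.016 [(76, 111), (78, 110), (84, 124), (86, 125), (88, 126), (90, 123), (92, 125), (94, 125), (96, 127), (98, 135), (100, 135), (102, 136), (104, 136), (106, 136), (108, 138), (110, 135), (112, 135), (114, 135), (116, 135), (118, 133)]
w6 -1 -0.01 [(84, 125), (86, 125), (88, 127), (90, 127), (92, 127), (94, 127), (96, 131), (98, 135), (100, 135), (102, 136), (104, 139), (106, 139), (108, 139), (110, 139), (114, 135), (116, 134)]
```

Call:
play_rows:
  increments:
    - [[0, -10, 0], [0, 0, 0], 1]
    - [[0, -35, 0], [0, 0, 0], 1]
    - [[0, -75, 0], [0, 0, 0], 1]
    - [[0, -118, 0], [0, 0, 0], 1]
    - [[0, -160, 0], [0, 0, 0], 1]
    - [[0, -200, 0], [0, 0, 0], 1]
    - [[0, -228, 0], [0, 0, 0], 1]
    - [[0, -238, 0], [0, 0, 0], 1]
    - [[0, -240, 0], [0, 0, 0], 1]
    - [[0, -240, 0], [0, 0, 0], 1]
    - [[0, -240, 0], [0, 0, 0], 1]

```text
time: 21.85
ee_pos: [0.5054, -0.3249, 0.2792]
tcp_rot: [-180.0, 0.0, -166.7]
wrist_force: [0.4, -0.3, -0.6]
opening: 0.0002
grasp_force: 0.0
```

```bash
python3 prof.py w7; python3 -c "
import cv2,numpy as np
a=cv2.imread('pics/w6.png');b=cv2.imread('pics/w7.png')
v=np.hstack([cv2.resize(a,(400,250)),cv2.resize(b,(400,250))]);cv2.imwrite('pics/v7.png',np.clip(v*1.6,0,255).astype(np.uint8))"
```

```text
ledge y -0.07104235839239485 0.08026439317055045 0.14406003106707688
w7 1 -0.016 [(74, 143), (76, 143), (78, 143), (80, 107), (82, 110), (84, 109), (88, 109), (92, 127), (94, 127), (96, 127), (98, 129), (100, 134), (102, 134), (104, 135), (106, 136), (108, 137), (110, 139), (112, 136), (114, 135), (116, 135), (118, 135), (120, 134)]
w7 1 -0.01 [(74, 144), (76, 144), (78, 144), (80, 143), (92, 128), (94, 127), (96, 127), (98, 130), (100, 134), (102, 135), (104, 136), (106, 138), (108, 139), (110, 139), (112, 139), (114, 138), (118, 135), (120, 134)]
w7 -1 -0.016 [(74, 110), (76, 111), (78, 111), (80, 115), (82, 117), (84, 121), (86, 123), (88, 123)]
w7 -1 -0.01 [(74, 111), (76, 111), (78, 111), (80, 118), (82, 120), (84, 122), (86, 124)]
```

View pics/v7.png

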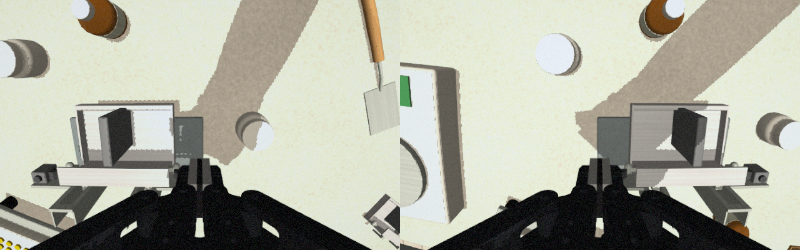

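```bash
python3 -c "
from workcell import workorder
print(workorder.job_done())"
```

```text
the job is handed in; nothing more can be done
None
```

The shelf hangs on the rack, pushed fully home onto its hard stop. Depth measurements show both catches sprung out over its lugs, the arm is clear and touching nothing, and the job was handed in at about 22 s with no sign that the jars, bottle or mortar moved.

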